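# Square up and close a nail-tip mould

## Task

First put the blue buffer block that is lying in the corner of the green squaring board flat into the white tray. Then slide the orange mould plate flat along the board until it is fully against the end stop and both side stops, and let go of it; it must not be lifted before that. Finally grip it afresh, lift it straight up, keep it level and lower it over the two guide pins of the aluminium mould base, letting go only when it is fully down, without disturbing the bottle, jar or cup.

Things in the scene. Friction and masses are not known exactly. Their poses are not given: they have to be found in the camera images.
- board: fixed green squaring board, 260 (its x) x 200 (its y) x 12 mm thick; place and yaw vary; it may stand left or right. Origin: centre of its underside; top face at z = 12 mm. Three separate steel stops, 14 mm tall above the top face, form a corner at its +x, +y side
- end_stop (a point): middle of the end stop's working face, at board (110, 57, 19) mm; the stop reaches from board x = 110 to 125 mm and is 40 mm wide along board y
- side_gap (a point): middle of the 90 mm finger gap between the two side stops, at board (35, 85, 19) mm. The stops' working faces lie at board y = 85 mm; each stop is 30 mm long (board x = -40 to -10 mm and 80 to 110 mm) and reaches to board y = 98 mm
- corner_home (a point): point on the board's top face, at board (35, 57, 12) mm, axes as the board's: the plate's origin lies here when the plate, its long side along board x, touches the end stop and both side stops
- plate: loose orange mould plate, flat, 150 (its x) x 56 (its y) x 12 mm thick, about 160 g, five white nail shapes on top, two through holes of 12.5 mm diameter at plate x = -60 and +60 mm, y = 0. Origin: centre of its underside. Starts flat on the board, on the side away from the side stops, turned up to 0.3 rad from board x. Fits the pins either way round
- mould: fixed aluminium mould base on the other side from the board; place and yaw vary. Origin: centre of its underside; x along its length. Black foot 180 x 80 x 6 mm; on it a body 150 (x) x 44 (y) mm up to z = 26 mm, narrower than the plate so that fingertips pass beside it
- pin_a (a point): tip of the steel guide pin at mould x = -60 mm, y = 0; pin 10 mm in diameter, standing 30 mm above the mould body (tip at z = 56 mm), its top 10 mm tapered to 3.6 mm diameter
- pin_b (a point): tip of the other, equal guide pin, at mould x = +60 mm, y = 0
- seat (a point): centre of the mould body's top face, at mould (0, 0, 26) mm, axes as the mould's: the plate's origin lies here when it is fully down on the pins, with its long side along mould x (either way round)
- buffer: loose blue nail buffer block, 90 (its x) x 28 x 28 mm, about 40 g, white top. Origin: centre of its underside. It starts lying on the board near the corner, within 0.2 rad of the board's x axis
- buffer_mid (a point): middle of the buffer block, 14 mm above its origin
- tray: fixed shallow white tray between board and mould, 130 (its x) x 80 (its y) mm, rim 12 mm high, walls and floor about 4 mm thick. Origin: centre of its underside; it is empty
- tray_in (a point): centre of the tray's inner floor, axes as the tray's
- bottle: bystander: white bottle with red cap, 54 mm diameter, 170 mm tall, standing beyond the tray; origin at the centre of its underside
- jar: bystander: small amber jar with white cap, 42 mm diameter, 55 mm tall, standing close to a long side of the mould (the mould's +y side); origin at the centre of its underside
- cup: bystander: open steel cup, 60 mm rim diameter, 70 mm tall, standing between robot and tray; origin at the centre of its underside
Things that resemble listed ones, but are neither listed nor needed, are in the scene too. Several things look just like the tray: the one meant starts farthest to the robot's left.

How it is judged:
By the outcome, as a careful person would: the job done as asked, in the order asked, and still so for the second after the job is handed in, with the robot touching nothing.
It also fails if it takes over 66 s, if anything falls off the work surface, if the arm or the gripper's body presses on something with over 40 N, if the wrist force passes 120 N, or if a joint passes its speed limit or range.

## Robot

A 6-joint arm with a two-finger parallel gripper is mounted at the origin on the work surface. World frame = base frame: x ahead of the robot, y to its left, z up, the work surface at z = 0. Lengths are in mm, angles in rad, forces in N, time in s.
With the tool pointing down it reaches from about 425 to 1125 mm from the base axis. Payload 14.9 kg.
Tool frame: the origin (TCP) lies between the finger pads; the fingertips stand 14 mm ahead of it and the grasp point (between the pads) lies 5 mm behind it; z points along the fingers, y is the direction in which the jaws open and shut (so a half turn about z gives the same grasp; the last joint's range is limited). The gripper opens to 91 mm and grips with 3 to 60 N. Pads are 32 mm wide; open, the fingers measure 118 mm over their backs; the gripper's body (76 mm by 178 mm) begins 60 mm behind the grasp point.
Start: joints at [-1.378, 0.379, 1.734, -0, 1.028, -0.033], TCP at [156.715, -682.245, 227.932] pointing down, gripper open.
Joint ranges: [-2.77, 2.77], [-0.74, 2.19], [0, 2.66], [-1.06, 4.2], [0.31, 2.87], [-3.08, 3.08]. Speed limits (rad/s): [1.89, 1.89, 2.39, 3.14, 3.14, 3.14].

## Interface

Orientations are given as a unit quaternion [x, y, z, w].
In Python, from cell import r gives the robot as it stands. The module is installed in compiled form; this text tells all that it offers.
- The arm moves only by the shell command python3 -m pendant 'ROWS' [OPENING] [FORCE]. ROWS is text: rows parted by semicolons, each of 6 numbers parted by spaces: the shift along the tool's x, y, z each as a share of 500 mm, from -1 to 1, then the turn, a rotation vector about the tool's x, y, z each as a share of 30 degrees, from -1 to 1. A call has 1 to 5 rows; each row is the pose to reach, as a shift and turn from the pose commanded when the call began, along the tool's axes at that moment; what a row does not reach only later rows make up. A row lasts 1/8 s, in which the tool goes at most 62.5 mm and 10.7 degrees, less where a joint would pass 70% of its speed; a pose out of reach is approached as far as the arm can. A call with a number of a shift or a turn outside -1 to 1 is refused whole. A call with a gripper value outside its range is refused whole. OPENING is the gripper command: -1 is shut, 1 is fully open, values between are in proportion, set as the call begins (- or left out, the last holds). The fingers move at their own pace and stop on an object; FORCE is the grip in N (left out, the last holds). Time passes only in rows, so rows that repeat a pose let the fingers close. It gives the time, the measured TCP pose, the force and the opening at its end, in the units of the state.
- r.sense(): the state, without advancing time (a new reading comes with each control period).
- r.read_camera(name): name is "scene" or "top"; returns a dict with "img" (384x512x3 uint8, blue, green, red), "vertical_fov" (degrees; the focal length in pixels is half the picture's height over the tangent of half this angle, whatever the lens; pixels are square), "cx", "cy" (the principal point, pixels), "dist" ([k1, k2, p1, p2, k3] as OpenCV has them; the pictures are not rectified), "R" (3x3) and "t" (3): a world point X has camera coordinates R X + t. Camera axes: x right, y down, z forward; pixel columns grow to the right and rows downward; lengths in mm; the calibration is good to about 2 mm. A picture is of the moment at which its call begins. There is no depth.
- r.job_done(): hands the job in, once; it reports no verdict.
Trained networks look in a picture, given as the dict that the camera call returned (one of the last four; its "shot" number tells which), for a name from the list of things; names that differ only in an ending like _2 or _b are one class to them, and where a whole thing is asked for, a point or a joint stands for the part that bears it (a point fixed in the world has none). Each returns a list of dicts, best first, with "score" (0 to 1); they miss things now and then, are a little off and sometimes report something else, mostly with a low value. They report only what shows in the picture. A call takes as long as a camera call. They do not tell look-alikes from the thing itself.
- r.regions_of(label, picture): "pixels" (384x512 bool, what is visible of it).
- r.landmark_of(label, picture): "point" ([x, y, z] in mm, in the coordinates of the camera as it stood for that picture, good to about 4 mm: a listed point, or the origin of a listed thing).
The state is a dict: "t": time; "joints": joint angles; "joint_velocities": joint speeds; "joint_torque": joint torques, N m; "eef_pos": TCP position; "eef_rot": TCP orientation; "wrist_force": force on the tool from outside, world axes, zero at the start; "wrist_torque": the same for the moment, N m; "opening": finger opening in mm.
Only numpy, scipy, OpenCV 4.12 (cv2) and the standard library are available. Lean on these libraries where they do the work, as an engineer would, in place of code of your own. Each camera call takes 0.05 s, during which the arm holds its last target.

## Working session

There is one attempt and no reset: what is moved stays moved. The work goes in short steps, Python scripts to look and compute and a shell command to move; the robot and the scene stay as the last step left them, time stands still between calls to the robot, and variables do not carry over. Pictures are saved under pics/ and viewed, and the job is handed in when it is done.

```bash
mkdir -p pics; ls; python3 - <<'E'
from cell import r
import cv2,pickle
s=r.sense(); print({k:s[k] for k in ('t','eef_pos','eef_rot','wrist_force','opening')})
for n in('scene','top'):
    p=r.read_camera(n); cv2.imwrite(f'pics/{n}0.png',p['img']); pickle.dump(p,open(f'{n}0.pkl','wb'))
    print(n,p['vertical_fov'],p['cx'],p['cy'],p['dist'],p['R'],p['t'],p['shot'])
    for l in ['board','end_stop','side_gap','corner_home','plate','mould','pin_a','seat','buffer','buffer_mid','tray','tray_in','bottle','jar','cup']:
        try:
            for d in r.landmark_of(l,p)[:5]:
                import numpy as np
                R=np.array(p['R']);t=np.array(p['t'])
                print(l,round(d['score'],2),np.round(R.T@(np.array(d['point'])-t),1))
        except Exception as e: print(l,e)
print(r.sense()['t'])
E
```

```text
pics
{'t': 0.0, 'eef_pos': array([ 156.64096337, -681.86888457,  227.30112816]), 'eef_rot': array([ 9.93636754e-01,  1.12630879e-01, -3.61511138e-05, -5.34497129e-04]), 'wrist_force': array([ 0.22302522, -0.12910707, -0.64291713]), 'opening': 90.96048143063706}
scene 43.61074477782344 256.7001937988866 184.68785721854672 [0.06276362 0.         0.         0.         0.        ] [[-3.61008736e-01  9.32562433e-01  1.16389287e-05]
 [ 7.85633714e-01  3.04137176e-01 -5.38776619e-01]
 [-5.02446375e-01 -1.94493922e-01 -8.42448666e-01]] [ 156.39102697 -321.44898398 1524.24377669] 1
board 0.77 [ 571.5 -208.    -2.9]
board 0.71 [ 5.573e+02  9.900e+00 -2.000e-01]
end_stop 0.9 [ 677.1 -161.5   18.9]
end_stop 0.6 [ 614.1 -159.    25.9]
side_gap 0.65 [ 608.9 -128.2   22. ]
corner_home 0.76 [ 605.7 -152.8   12.1]
corner_home 0.46 [7.109e+02 7.700e+00 7.000e-01]
plate 0.72 [ 534.  -253.    12.6]
mould 0.65 [555.8 250.9   3.9]
pin_a 0.68 [497.9 258.8  56.9]
pin_a 0.6 [617.7 244.2  53.9]
pin_a 0.16 [561.4   9.    7.3]
seat 0.36 [ 534.6 -255.3   12.8]
seat 0.31 [564.9   7.6   6.2]
seat 0.28 [572.5 343.5
[... 833 characters left out ...]
.7 -125.5   17.4]
side_gap 0.57 [424.3  17.    1. ]
corner_home 0.71 [ 607.  -157.3    9.8]
plate 0.83 [ 536.2 -255.5    9.2]
mould 0.78 [560.1 251.3   0. ]
pin_a 0.64 [497.2 254.2  60.1]
pin_a 0.55 [614.9 240.1  53.9]
seat 0.76 [558.6 249.4  26.4]
buffer 0.67 [ 614.8 -159.    15.4]
buffer_mid 0.5 [ 612.6 -161.9   27.4]
buffer_mid 0.28 [ 605.7 -159.2   10.1]
tray 0.82 [554.3   5.6   0. ]
tray 0.56 [ 223.4 -364.6    1.8]
tray 0.53 [ 612.9 -162.    14.6]
tray 0.49 [ 610.  -128.    19.9]
tray 0.28 [ 604.4 -158.    12.2]
tray_in 0.83 [556.4   8.8   6.1]
tray_in 0.61 [ 225.8 -360.8    4.1]
bottle 0.69 [706.6   6.   -4.7]
jar 0.68 [568.3 343.9   3.1]
cup 0.52 [ 4.239e+02  1.560e+01 -1.000e-01]
1.6
```

View pictures.

View pics/scene0.png

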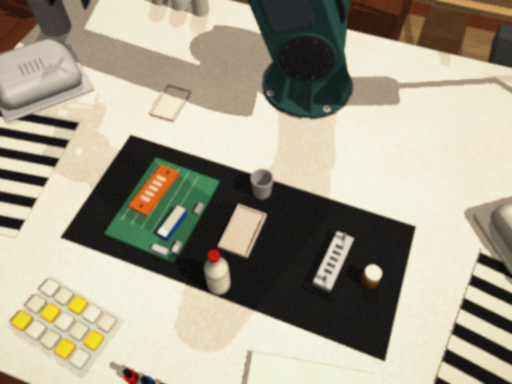

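View pics/top0.png

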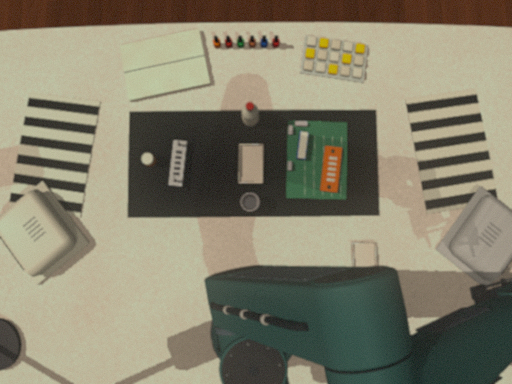

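```bash
cat > h.py <<'E'
import numpy as np,cv2,pickle
def K(p):
    f=p['img'].shape[0]/2/np.tan(np.radians(p['vertical_fov'])/2)
    return np.array([[f,0,p['cx']],[0,f,p['cy']],[0,0,1]])
def proj(p,X):
    X=np.atleast_2d(np.array(X,float))
    rv=cv2.Rodrigues(np.array(p['R']))[0]
    return cv2.projectPoints(X,rv,np.array(p['t'],float),K(p),np.array(p['dist'],float))[0].reshape(-1,2)
def back(p,uv,z):
    uv=np.array(uv,float).reshape(-1,1,2)
    n=cv2.undistortPoints(uv,K(p),np.array(p['dist'],float)).reshape(-1,2)
    R=np.array(p['R']);t=np.array(p['t'])
    d=np.c_[n,np.ones(len(n))]@R; c=-R.T@t
    s=(z-c[2])/d[:,2]
    return c+s[:,None]*d
def ortho(p,z,x0,x1,y0,y1,s=1.0):
    # rectified picture of plane z; row=(x1-x)/s, col=(y1-y)/s
    H=int((x1-x0)/s);W=int((y1-y0)/s)
    jj,ii=np.meshgrid(np.arange(W),np.arange(H))
    X=np.stack([x1-ii*s,y1-jj*s,np.full(ii.shape,z)],-1).reshape(-1,3)
    uv=proj(p,X).astype(np.float32).reshape(H,W,2)
    return cv2.remap(p['img'],uv[...,0].copy(),uv[...,1].copy(),cv2.INTER_CUBIC)
E
python3 - <<'E'
from h import *
for n in('top','scene'):
    p=pickle.load(open(f'{n}0.pkl','rb'))
    cv2.imwrite(f'pics/o_{n}_board.png',ortho(p,12,430,710,-340,-90,.45))
    cv2.imwrite(f'pics/o_{n}_rest.png',ortho(p,26,430,690,-50,380,.6))
E
```

```text
(no output)
```

View pics/o_top_board.png

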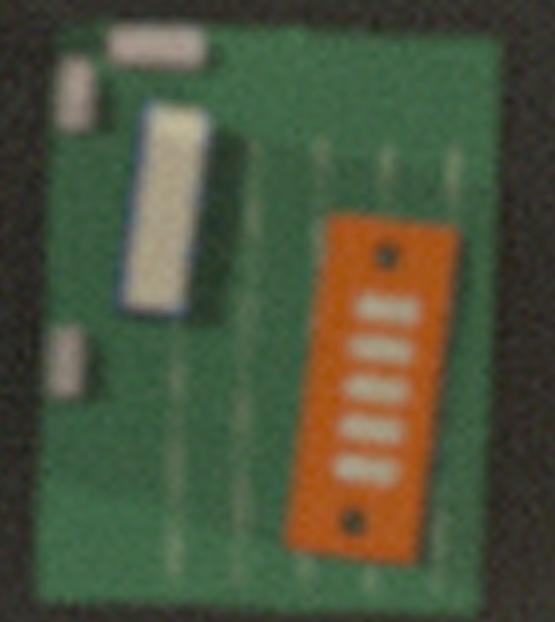

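View pics/o_scene_board.png

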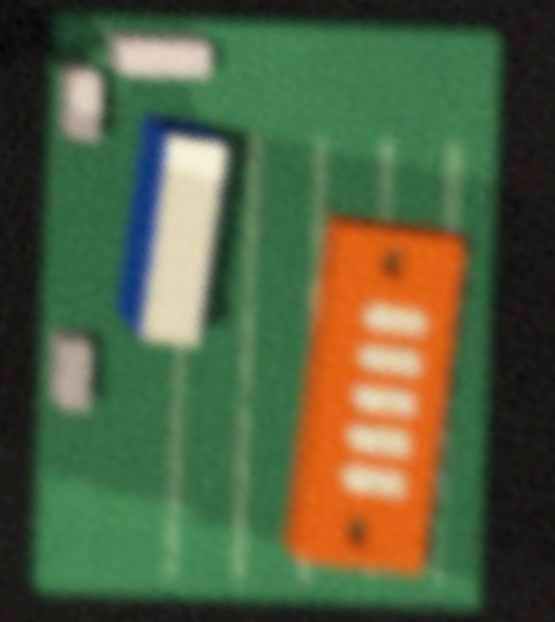

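View pics/o_top_rest.png

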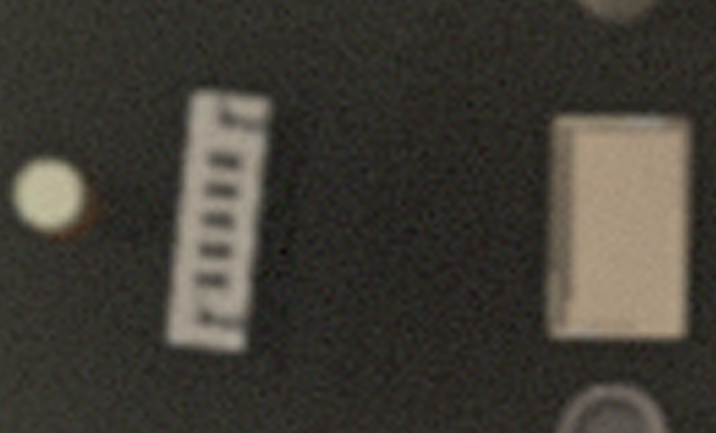

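View pics/o_scene_rest.png

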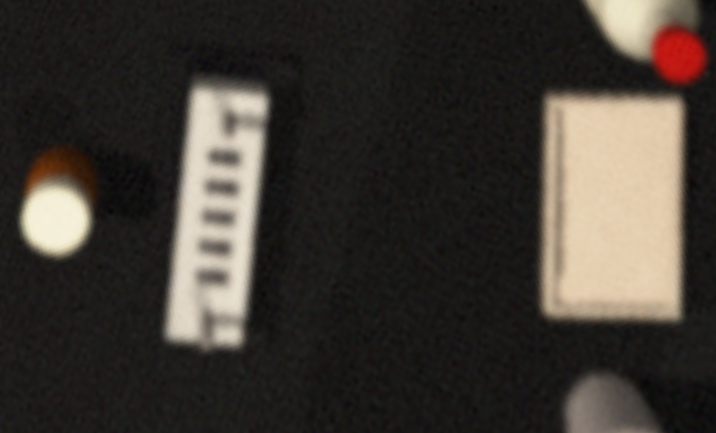

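The rectified views show the board with stops at upper left, blue buffer in the corner, orange plate to the lower right, mould body with two pins at left, tray near y≈8 and its neighbours. Now measuring.

```bash
cat > meas.py <<'E'
from h import *
def rect(m,x1,y1,s):
    m=cv2.morphologyEx(m.astype(np.uint8),cv2.MORPH_OPEN,np.ones((5,5)))
    cs,_=cv2.findContours(m,cv2.RETR_EXTERNAL,cv2.CHAIN_APPROX_NONE)
    c=max(cs,key=cv2.contourArea)
    (u,v),(w,h),a=cv2.minAreaRect(c)
    pts=cv2.boxPoints(((u,v),(w,h),a))
    P=np.c_[x1-pts[:,1]*s,y1-pts[:,0]*s]
    # long axis
    e=[P[1]-P[0],P[2]-P[1]]; L=max(e,key=np.linalg.norm)
    yaw=np.arctan2(L[1],L[0]); yaw=(yaw+np.pi/2)%np.pi-np.pi/2
    # centroid/moment version
    hull=cv2.convexHull(c); mm=cv2.moments(hull)
    cx,cy=mm['m10']/mm['m00'],mm['m01']/mm['m00']
    a2=.5*np.arctan2(2*mm['mu11'],mm['mu20']-mm['mu02']) # in col,row
    d=np.array([-np.sin(a2),-np.cos(a2)]); y2=np.arctan2(d[1],d[0]); y2=(y2+np.pi/2)%np.pi-np.pi/2
    return np.round([x1-cy*s,y1-cx*s],1),np.round([yaw,y2],4),np.round(sorted([w*s,h*s]),1)
def masks(p,what):
    s=.5
    z,b={'board':(12,(420,720,-340,-80)),'plate':(24,(420,720,-340,-80)),'buffer':(40,(420,720,-340,-80)),
     'mould':(26,(460,660,210,300)),'tray':(12,(470,640,-60,70))}[what]
    o=ortho(p,z,*b,s); hsv=cv2.cvtColor(o,cv2.COLOR_BGR2HSV); h,S,v=[hsv[...,i].astype(int) for i in range(3)]
    if what=='board':m=(S>70)&(h>50)&(h<90)
    if what=='plate':m=(S>150)&((h<15))
    if what=='buffer':m=(S<85)&(h<45)&(v>120)
    if what in('mould','tray'):m=v>85
    return rect(m,b[1],b[3],s)
E
python3 - <<'E'
from meas import *
for n in('top','scene'):
    p=pickle.load(open(f'{n}0.pkl','rb'))
    for w in('board','plate','buffer','mould','tray'): print(n,w,*masks(p,w))
E
```

```text
top board [ 563.  -212.7] [-0.0388 -0.1781] [204.7 263.7]
top plate [ 533.4 -255.7] [-0.1289 -0.1319] [ 59.1 151.2]
top buffer [ 612.  -161.9] [-0.1493 -0.1454] [25.6 90.4]
top mould [557.8 249.6] [-0.1071 -0.1031] [ 49.8 155.2]
top tray [555.3   8.9] [-0.0159 -0.0241] [ 84.8 136.4]
scene board [ 570.3 -209.7] [-0.04   -0.0358] [209.6 268.8]
scene plate [ 538.5 -253.7] [-0.1297 -0.1289] [ 63.2 152.9]
scene buffer [ 613.5 -162.7] [-0.1493 -0.1428] [25.8 91.4]
scene mould [560.5 250.1] [-0.1049 -0.1057] [ 49.3 159.1]
scene tray [559.3   9.5] [-0.0185 -0.0095] [ 86.6 137.9]
```

```bash
cat > fit.py <<'E'
from h import *
from scipy.optimize import minimize
def box(x,y,yaw,L,W,z0,z1):
    c,s=np.cos(yaw),np.sin(yaw)
    return np.array([[x+c*a*L/2-s*b*W/2,y+s*a*L/2+c*b*W/2,z] for a in(-1,1) for b in(-1,1) for z in(z0,z1)])
def render(p,X,roi,sub=8):
    u0,v0,u1,v1=roi; uv=(proj(p,X)-[u0,v0]+.5)*sub
    im=np.zeros(((v1-v0)*sub,(u1-u0)*sub),np.float32)
    h=cv2.convexHull((uv*16).astype(np.int32))
    cv2.fillConvexPoly(im,h,1.0,cv2.LINE_AA,4)
    return cv2.GaussianBlur(cv2.resize(im,(u1-u0,v1-v0),interpolation=cv2.INTER_AREA),(0,0),.8)
def soft(p,what,roi):
    u0,v0,u1,v1=roi; im=p['img'][v0:v1,u0:u1].astype(float)
    b,g,r_=im[...,0],im[...,1],im[...,2]
    if what=='plate': # orange-ness or white nails inside: fill
        f=np.clip((r_-g-10)/80,0,1)
    elif what=='buffer': f=None
    elif what in('mould','tray'): 
        v=im.max(-1); lo=np.percentile(v,15); hi=np.percentile(v[v>100],50); f=np.clip((v-lo)/(hi-lo),0,1)
    elif what=='board':
        v=im.max(-1)*1.; f=np.clip((g-np.percentile(g,5))/ (40),0,1)
    m=(f>.5).astype(np.uint8); cs,_=cv2.findContours(m,cv2.RETR_EXTERNAL,cv2.CHAIN_APPROX_NONE)
    c=max(cs,key=cv2.contourArea); mm=np.zeros_like(m); cv2.drawContours(mm,[c],-1,1,-1)
    inner=cv2.erode(mm,np.ones((3,3)),iterations=2)
    outer=cv2.dilate(mm,np.ones((3,3)),iterations=2)
    f=np.where(inner>0,1,f)*(outer>0)
    return f
def fit(ps,what,x0,L,W,z0,z1):
    data=[]
    for p in ps:
        uv=proj(p,box(*x0,L,W,z0,z1)); u0,v0=(uv.min(0)-9).astype(int); u1,v1=(uv.max(0)+9).astype(int)
        roi=(max(u0,0),max(v0,0),u1,v1); data.append((p,roi,soft(p,what,roi)))
    def loss(q): return sum(((render(p,box(*q,L,W,z0,z1),roi)-f)**2).sum() for p,roi,f in data)
    s=minimize(loss,x0,method='Nelder-Mead',options=dict(initial_simplex=[x0,np.add(x0,[4,0,0]),np.add(x0,[0,4,0]),np.add(x0,[0,0,.05])],xatol=1e-2,fatol=1e-3))
    return np.round(s.x,4),round(s.fun,2)
OBJ={'board':([567,-210,-.04],260,200,0,12),'plate':([536,-255,-.13],150,56,12,24),'mould':([559,250,-.105],150,44,12,26),'tray':([557,8,-.02],130,80,0,12)}
E
python3 - <<'E'
from fit import *
P=[pickle.load(open(f'{n}0.pkl','rb')) for n in('top','scene')]
for w in OBJ:
    for ps in([P[0]],[P[1]],P): print(w,*fit(ps,w,*OBJ[w]))
E
```

```text
board [ 5.670125e+02 -2.108101e+02 -4.000000e-02] 39.61
board [ 5.676394e+02 -2.115719e+02 -3.950000e-02] 62.61
board [ 5.676060e+02 -2.115157e+02 -3.930000e-02] 106.05
plate [ 5.34098e+02 -2.56049e+02 -1.31400e-01] 8.86
plate [ 5.349839e+02 -2.562464e+02 -1.311000e-01] 9.6
plate [ 5.346268e+02 -2.561902e+02 -1.323000e-01] 19.25
mould [ 5.584432e+02  2.512384e+02 -1.042000e-01] 3.69
mould [ 5.578126e+02  2.500697e+02 -1.051000e-01] 14.35
mould [ 5.579538e+02  2.504006e+02 -1.080000e-01] 20.83
tray [ 5.557816e+02  7.988900e+00 -2.510000e-02] 15.17
tray [ 5.568352e+02  8.230200e+00 -1.760000e-02] 6.15
tray [ 5.565004e+02  8.152500e+00 -1.720000e-02] 21.99
```

```bash
cat > go.py <<'E'
import sys,numpy as np
from scipy.spatial.transform import Rotation as Ro
from cell import r
def show(x,y,z,a=None):
    s=r.sense(); p=np.array(s['eef_pos']);M=Ro.from_quat(s['eef_rot'])
    d=M.inv().apply(np.array([x,y,z])-p)/500
    A=M.as_matrix()
    cur=np.arctan2(A[1,0],A[0,0])
    T=Ro.from_matrix(np.array([[np.cos(a),np.sin(a),0],[np.sin(a),-np.cos(a),0],[0,0,-1]])) if a is not None else M
    w=(M.inv()*T).as_rotvec()/np.radians(30)
    print('t',round(s['t'],2),'pos',p.round(1),'yaw',cur.round(4),'F',np.round(s['wrist_force'],1),'T',np.round(s['wrist_torque'],2),'open',round(s['opening'],1))
    print('shift',d.round(4),'len mm',np.linalg.norm(d*500).round(1),'turn',w.round(4))
if __name__=='__main__': show(*map(float,sys.argv[1:]))
E
python3 go.py 612.7 -162.3 120 -0.147
```

```text
t 1.6 pos [ 156.7 -682.3  228. ] yaw 0.2258 F [-0.6 -0.1 -0.4] T [ 0.01 -0.04 -0.  ] open 91.3
shift [ 1.1216 -0.8094  0.2159] len mm 699.9 turn [ 1.00e-04 -1.00e-04  7.12e-01]
```

```bash
python3 -m pendant '0.5 -0.36 0.09 0 0 0.712;0.5 -0.36 0.09 0 0 0.712;0.5 -0.36 0.09 0 0 0.712;0.5 -0.36 0.09 0 0 0.712;0.5 -0.36 0.09 0 0 0.712' 0.1 20; python3 go.py 612.7 -162.3 120 -0.147
```

```text
t: 2.22
eef_pos: [361.2, -449.3, 182.9]
eef_rot: [0.997, -0.074, 0.0, 0.0]
wrist_force: [0.7, -0.5, 0.1]
opening: 50.5
t 2.23 pos [ 361.2 -449.3  182.9] yaw -0.1472 F [ 0.7 -0.5  0.1] T [-0.04 -0.03 -0.06] open 50.5
shift [ 0.4134 -0.6417  0.1258] len mm 386.8 turn [ 0.0007 -0.0008 -0.0003]
```

```bash
python3 -m pendant '0.413 -0.642 0.126 0 0 0;0.413 -0.642 0.126 0 0 0;0.413 -0.642 0.126 0 0 0;0.413 -0.642 0.126 0 0 0;0.413 -0.642 0.126 0 0 0'; python3 go.py 612.7 -162.3 80 -0.147
```

```text
t: 2.85
eef_pos: [564.4, -217.1, 132.0]
eef_rot: [0.997, -0.073, 0.0, 0.0]
wrist_force: [0.9, -0.8, 0.0]
opening: 50.0
t 2.85 pos [ 564.4 -217.1  132. ] yaw -0.147 F [ 0.9 -0.8  0. ] T [-0.02 -0.03 -0.05] open 50.0
shift [ 0.0794 -0.1226  0.104 ] len mm 89.7 turn [ 0.0003 -0.0011 -0.    ]
```

```bash
python3 -m pendant '0.0794 -0.1226 0.104 0 0 0;0.0794 -0.1226 0.104 0 0 0;0.0794 -0.1226 0.104 0 0 0;0.0794 -0.1226 0.104 0 0 0'; python3 go.py 612.7 -162.3 34 -0.147
```

```text
t: 3.35
eef_pos: [611.1, -164.9, 80.8]
eef_rot: [0.997, -0.074, 0.0, 0.0]
wrist_force: [0.4, 0.2, -0.2]
opening: 49.8
t 3.35 pos [ 611.1 -164.9   80.8] yaw -0.1476 F [ 0.4  0.2 -0.2] T [ 0.03  0.05 -0.02] open 49.8
shift [ 0.0024 -0.0057  0.0935] len mm 46.9 turn [ 0.0004 -0.0009 -0.0012]
```

```bash
python3 -m pendant '0 0 0.03 0 0 0;0 0 0.06 0 0 0;0 0 0.0935 0 0 0;0 0 0.0935 0 0 0'; python3 go.py 612.7 -162.3 34 -0.147
```

```text
t: 3.85
eef_pos: [610.1, -163.8, 31.4]
eef_rot: [0.997, -0.074, -0.001, -0.0]
wrist_force: [-0.6, 1.0, 0.2]
opening: 49.7
t 3.85 pos [ 610.1 -163.8   31.4] yaw -0.1472 F [-0.6  1.   0.2] T [ 0.1   0.04 -0.02] open 49.7
shift [ 0.0046 -0.0036 -0.0052] len mm 3.9 turn [-0.0008  0.0053 -0.0005]
```

```bash
python3 -m pendant '0 0 0 0 0 0;0 0 0 0 0 0'; python3 go.py 612.7 -162.3 34 -0.147
```

```text
t: 4.1
eef_pos: [611.7, -164.0, 33.8]
eef_rot: [0.997, -0.073, 0.0, 0.0]
wrist_force: [-0.1, 0.9, -0.1]
opening: 50.2
t 4.1 pos [ 611.7 -164.    33.8] yaw -0.147 F [-0.1  0.9 -0.1] T [0.01 0.04 0.04] open 50.2
shift [ 0.0015 -0.0037 -0.0004] len mm 2.0 turn [ 0.0002 -0.0015  0.    ]
```

```bash
python3 -m pendant '0.0015 -0.0035 0 0 0 0;0.0015 -0.0035 0 0 0 0;0.0015 -0.0035 0 0 0 0;0.0015 -0.0035 0 0 0 0;0.0015 -0.0035 0 0 0 0' -1 20; python3 -m pendant '0 0 -0.03 0 0 0;0 0 -0.09 0 0 0;0 0 -0.14 0 0 0;0 0 -0.14 0 0 0'; python3 go.py 556.3 8.1 110 -0.02
```

```text
t: 4.72
eef_pos: [612.5, -162.3, 33.5]
eef_rot: [0.997, -0.073, 0.0, -0.0]
wrist_force: [-0.7, 1.5, 4.5]
opening: 28.1
t: 5.22
eef_pos: [613.5, -162.8, 105.8]
eef_rot: [0.997, -0.073, 0.002, 0.0]
wrist_force: [-0.5, -0.3, 0.8]
opening: 27.8
t 5.22 pos [ 613.5 -162.8  105.8] yaw -0.147 F [-0.5 -0.3  0.8] T [-0.    0.04 -0.04] open 27.8
shift [-0.1632 -0.3213 -0.0092] len mm 180.3 turn [ 0.0016 -0.0069 -0.2426]
```

```bash
python3 -m pendant '-0.1632 -0.322 0 0 0 -0.2425;-0.1632 -0.322 0 0 0 -0.2425;-0.1632 -0.322 0 0 0 -0.2425;-0.1632 -0.322 0 0 0 -0.2425;-0.1632 -0.322 0 0 0 -0.2425'; python3 - <<'E'
from cell import r
import cv2
from h import *
p=r.read_camera('scene');cv2.imwrite('pics/s1.png',cv2.resize(p['img'][140:330,80:420],None,fx=2.3,fy=2.3))
E
python3 go.py 556.3 8.1 26.5 -0.02
```

```text
t: 5.85
eef_pos: [555.2, 8.7, 103.0]
eef_rot: [1.0, -0.01, -0.0, 0.0]
wrist_force: [1.4, -0.4, -0.1]
opening: 27.8
t 5.9 pos [555.4   8.3 103.1] yaw -0.0204 F [ 0.2  0.1 -0.9] T [ 0.01 -0.02 -0.02] open 28.2
shift [0.0017 0.0003 0.1532] len mm 76.6 turn [ 0.0002  0.     -0.0007]
```

View pics/s1.png

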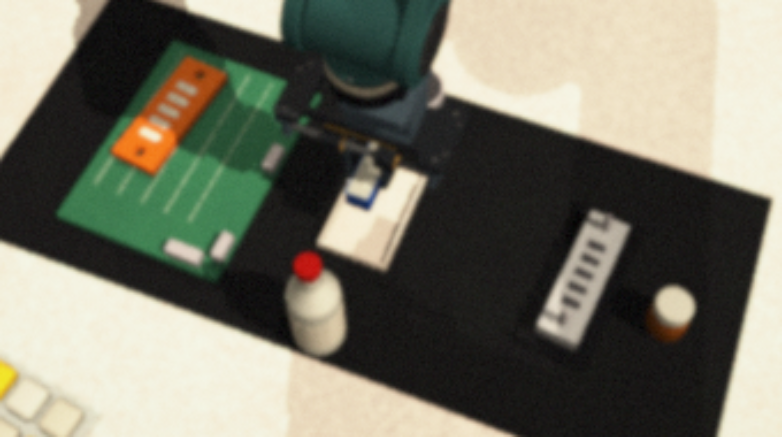

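Buffer is held (blue at 365,190) over the tray, bystanders clear. Lowering.

```bash
python3 -m pendant '0.001 0 0.05 0 0 0;0.001 0 0.1 0 0 0;0.001 0 0.148 0 0 0;0.001 0 0.151 0 0 0;0.001 0 0.151 0 0 0';python3 -m pendant '0 0 0.002 0 0 0;0 0 0.002 0 0 0'; python3 go.py 556.3 8.1 25.6 -0.02
```

```text
t: 6.52
eef_pos: [556.1, 8.2, 28.2]
eef_rot: [1.0, -0.01, 0.0, 0.0]
wrist_force: [0.8, -0.3, -0.5]
opening: 27.6
t: 6.78
eef_pos: [556.0, 8.8, 27.4]
eef_rot: [1.0, -0.01, 0.0, 0.0]
wrist_force: [0.8, 0.2, -1.1]
opening: 27.8
t 6.78 pos [556.    8.8  27.4] yaw -0.02 F [ 0.8  0.2 -1.1] T [ 0.05 -0.03  0.02] open 27.8
shift [0.0007 0.0015 0.0035] len mm 1.9 turn [-0.     -0.0015 -0.0001]
```

```bash
python3 -m pendant '0 0 0.002 0 0 0;0 0 0.0035 0 0 0;0 0 0.0035 0 0 0'; python3 -m pendant '0 0 0 0 0 0;0 0 0 0 0 0' -0.15;python3 go.py 534.6 -256.2 90 -0.132
```

```text
t: 7.15
eef_pos: [555.8, 8.9, 25.4]
eef_rot: [1.0, -0.01, 0.0, -0.0]
wrist_force: [-3.0, -0.8, 8.0]
opening: 27.6
t: 7.4
eef_pos: [555.7, 8.9, 25.0]
eef_rot: [1.0, -0.01, 0.0, -0.0]
wrist_force: [-0.3, 0.3, -0.4]
opening: 38.9
t 7.4 pos [555.7   8.9  25. ] yaw -0.02 F [-0.3  0.3 -0.4] T [ 0.01 -0.01  0.03] open 38.9
shift [-0.0315  0.531  -0.13  ] len mm 273.8 turn [-0.     -0.      0.2139]
```

```bash
python3 -m pendant '0 0 -0.05 0 0 0;0 0 -0.13 0 0 0;-0.0315 0.531 -0.13 0 0 0.214;-0.0315 0.531 -0.13 0 0 0.214;-0.0315 0.531 -0.13 0 0 0.214'; python3 go.py 534.6 -256.2 90 -0.132
```

```text
t: 8.02
eef_pos: [540.6, -179.8, 90.3]
eef_rot: [0.998, -0.066, 0.0, 0.0]
wrist_force: [0.9, 0.8, -0.3]
opening: 38.7
t 8.03 pos [ 540.6 -179.8   90.3] yaw -0.1316 F [ 0.9  0.8 -0.3] T [ 0.06 -0.04 -0.02] open 38.7
shift [0.0082 0.153  0.0005] len mm 76.6 turn [ 0.0002 -0.001   0.0008]
```

```bash
python3 -m pendant '0.0082 0.153 0 0 0 0;0.0082 0.153 0 0 0 0;0.0082 0.153 0 0 0 0;0.0082 0.153 0 0 0 0' 0.55; python3 - <<'E'
from cell import r
from h import *
for n in('scene','top'):
    p=r.read_camera(n);pickle.dump(p,open(f'{n}1.pkl','wb'))
    cv2.imwrite(f'pics/{n}2.png',cv2.resize(p['img'][140:330,80:420] if n=='scene' else p['img'][90:240,120:400],None,fx=2.3,fy=2.3))
from meas import *
from fit import *
P=[pickle.load(open(f'{n}1.pkl','rb')) for n in('top','scene')]
E
python3 go.py 534.6 -256.2 28 -0.132
```

```text
t: 8.52
eef_pos: [534.8, -253.0, 89.8]
eef_rot: [0.998, -0.065, -0.0, -0.0]
wrist_force: [0.4, 1.0, 0.5]
opening: 70.5
t 8.62 pos [ 535. -253.   90.] yaw -0.1304 F [0.  0.2 0.5] T [ 0.04  0.06 -0.01] open 70.8
shift [0.0002 0.0065 0.1239] len mm 62.1 turn [-0.0003  0.0006  0.003 ]
```

View pics/scene2.png

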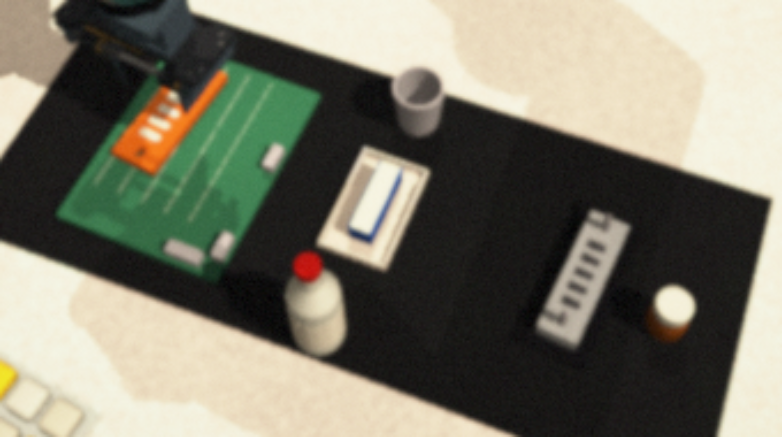

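View pics/top2.png

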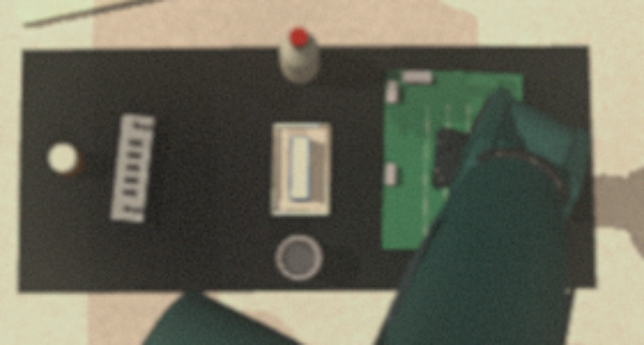

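Buffer lies flat in the tray (white/blue at 375,200 in the scene crop). Now descending beside the plate.

```bash
python3 -m pendant '0 0.0065 0.05 0 0 0.003;0 0.0065 0.09 0 0 0.003;0 0.0065 0.122 0 0 0.003;0 0.0065 0.122 0 0 0.003;0 0.0065 0.122 0 0 0.003'; python3 go.py 534.6 -256.2 28 -0.132
```

```text
t: 9.25
eef_pos: [534.6, -257.6, 29.3]
eef_rot: [0.998, -0.067, 0.0, 0.0]
wrist_force: [-0.1, 0.1, 0.5]
opening: 70.7
t 9.25 pos [ 534.6 -257.6   29.3] yaw -0.1336 F [-0.1  0.1  0.5] T [-0.02 -0.01  0.01] open 70.7
shift [-0.0003 -0.0028  0.0027] len mm 2.0 turn [ 0.     -0.0002 -0.003 ]
```

```bash
python3 -m pendant '0 -0.002 0.002 0 0 0;0 -0.002 0.002 0 0 0;0 -0.002 0.002 0 0 0;0 -0.002 0.002 0 0 0;0 -0.002 0.002 0 0 0' -1 10; python3 go.py 534.6 -256.2 28 -0.132
python3 - <<'E'
import numpy as np
from scipy.optimize import brentq
B=np.array([567.3,-211.2]);a=-0.0395
R=np.array([[np.cos(a),-np.sin(a)],[np.sin(a),np.cos(a)]])
print('home',B+R@[35,57],'end',B+R@[110,57])
E
```

```text
t: 9.88
eef_pos: [534.7, -256.7, 28.4]
eef_rot: [0.998, -0.067, 0.0, 0.0]
wrist_force: [-1.0, 2.0, 6.1]
opening: 55.7
t 9.88 pos [ 534.7 -256.7   28.4] yaw -0.1337 F [-1.   2.   6.1] T [0.33 0.19 0.02] open 55.7
shift [-0.0003 -0.0009  0.0008] len mm 0.6 turn [ 0.     -0.0004 -0.0032]
home [ 604.52361374 -155.62660186] end [ 679.46511197 -158.58833155]
```

```bash
python3 go.py 600.4 -159.5 28.4 -0.0395
```

```text
t 9.88 pos [ 534.7 -256.7   28.4] yaw -0.1337 F [-1.   2.   6.1] T [0.33 0.19 0.02] open 55.7
shift [ 0.1044 -0.2101  0.    ] len mm 117.3 turn [ 0.     -0.0004 -0.1799]
```

```bash
python3 -m pendant '0.02 -0.04 0 0 0 -0.036;0.04 -0.08 0 0 0 -0.072;0.06 -0.12 0 0 0 -0.108;0.083 -0.168 0 0 0 -0.144;0.104 -0.21 0 0 0 -0.18';python3 -m pendant '0 0 0 0 0 0;0 0 0 0 0 0'; python3 go.py 600.4 -159.5 28.4 -0.0395
python3 - <<'E'
from cell import r
from h import *
p=r.read_camera('scene');pickle.dump(p,open('scene3.pkl','wb'));cv2.imwrite('pics/s3.png',cv2.resize(p['img'][150:270,90:240],None,fx=4,fy=4))
E
```

```text
t: 10.5
eef_pos: [600.9, -158.7, 28.4]
eef_rot: [1.0, -0.019, 0.0, 0.0]
wrist_force: [-3.2, -3.9, 6.6]
opening: 55.7
t: 10.75
eef_pos: [600.9, -159.0, 28.4]
eef_rot: [1.0, -0.019, 0.001, -0.0]
wrist_force: [2.1, 3.5, 5.4]
opening: 55.7
t 10.75 pos [ 600.9 -159.    28.4] yaw -0.0389 F [2.1 3.5 5.4] T [ 0.65 -0.36 -0.03] open 55.7
shift [-0.0009  0.0011  0.0001] len mm 0.7 turn [-0.0002 -0.0027  0.0011]
```

View pics/s3.png

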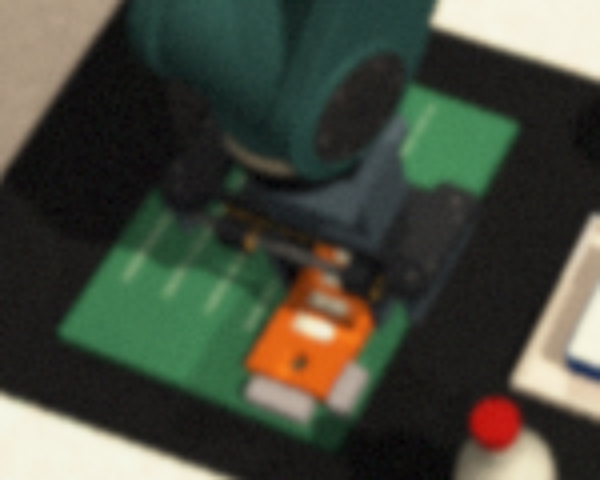

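Plate is held just short of the end stop (pic ~300,385) and side stop (350,385). Creeping +x until contact.

```bash
for i in 1; do python3 -m pendant '0.002 0 0 0 0 0;0.004 0 0 0 0 0;0.004 0 0 0 0 0'; done; python3 -m pendant '0.002 0 0 0 0 0;0.004 0 0 0 0 0;0.004 0 0 0 0 0'
```

```text
t: 11.18
eef_pos: [601.0, -159.2, 28.1]
eef_rot: [1.0, -0.02, -0.001, -0.0]
wrist_force: [-6.9, 4.8, 12.1]
opening: 56.0
t: 11.55
eef_pos: [602.7, -159.4, 28.0]
eef_rot: [1.0, -0.02, -0.001, -0.0]
wrist_force: [-6.6, 1.5, 10.5]
opening: 55.8
```

```bash
python3 -m pendant '0.002 0 0 0 0 0;0.004 0 0 0 0 0;0.004 0 0 0 0 0'; python3 -m pendant '0.002 0 0 0 0 0;0.004 0 0 0 0 0;0.004 0 0 0 0 0'
```

```text
t: 11.92
eef_pos: [604.8, -159.6, 27.9]
eef_rot: [1.0, -0.02, -0.001, -0.0]
wrist_force: [-7.5, 0.6, 9.1]
opening: 55.8
t: 12.3
eef_pos: [605.8, -159.6, 27.5]
eef_rot: [1.0, -0.02, -0.002, -0.0]
wrist_force: [-11.7, -1.4, 9.9]
opening: 55.8
```

```bash
python3 -m pendant '0.002 0 0 0 0 0;0.004 0 0 0 0 0;0.004 0 0 0 0 0'
```

```text
t: 12.68
eef_pos: [607.1, -159.7, 27.1]
eef_rot: [1.0, -0.02, -0.003, -0.001]
wrist_force: [-12.9, -1.9, 6.8]
opening: 55.7
```

```bash
python3 -m pendant '0 -0.002 0 0 0 0;0 -0.004 0 0 0 0;0 -0.004 0 0 0 0'; python3 -m pendant '0 -0.002 0 0 0 0;0 -0.004 0 0 0 0;0 -0.004 0 0 0 0'
```

```text
t: 13.05
eef_pos: [607.2, -158.4, 27.0]
eef_rot: [1.0, -0.02, -0.003, -0.0]
wrist_force: [-13.9, -10.3, 4.7]
opening: 56.0
t: 13.42
eef_pos: [607.3, -157.2, 27.0]
eef_rot: [1.0, -0.02, -0.003, 0.0]
wrist_force: [-14.8, -20.2, 1.6]
opening: 56.0
```

```bash
python3 - <<'E'
from cell import r
from h import *
p=r.read_camera('scene');pickle.dump(p,open('scene4.pkl','wb'));cv2.imwrite('pics/s4.png',cv2.resize(p['img'][150:270,90:240],None,fx=4,fy=4,interpolation=cv2.INTER_CUBIC))
E
```

```text
(no output)
```

View pics/s4.png

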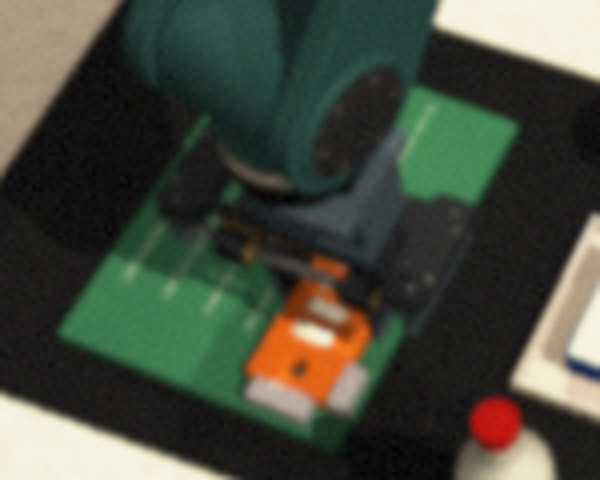

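```bash
python3 -m pendant '0 0 0 0 0 0;0 0 0 0 0 0;0 0 0 0 0 0' 0.4 ; python3 go.py 604.5 -155.6 28.4 -0.0395
python3 - <<'E'
from cell import r
from h import *
p=r.read_camera('scene');pickle.dump(p,open('scene5.pkl','wb'));cv2.imwrite('pics/s5.png',cv2.resize(p['img'][150:270,90:240],None,fx=4,fy=4,interpolation=cv2.INTER_CUBIC))
E
```

```text
t: 13.85
eef_pos: [610.3, -155.8, 28.0]
eef_rot: [1.0, -0.02, 0.0, -0.0]
wrist_force: [0.5, -0.7, 0.2]
opening: 63.6
t 13.85 pos [ 610.3 -155.8   28. ] yaw -0.0393 F [ 0.5 -0.7  0.2] T [ 0.03 -0.01  0.02] open 63.6
shift [-0.0115  0.0001 -0.0008] len mm 5.8 turn [-0.0001 -0.0002  0.0005]
```

View pics/s5.png

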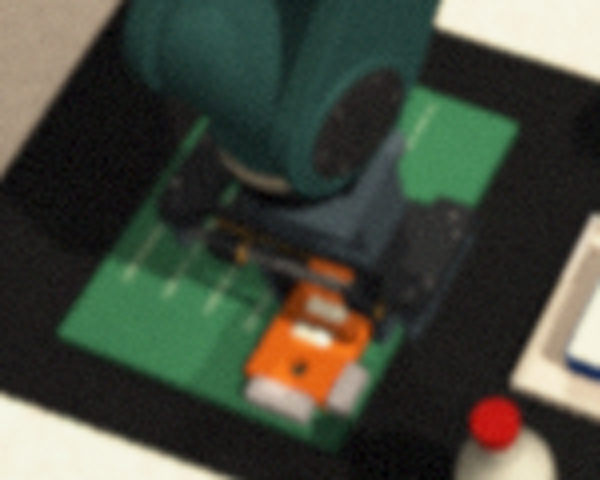

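```bash
python3 -m pendant '-0.006 0 0 0 0 0;-0.0115 0 0 0 0 0;-0.0115 -0.004 0 0 0 0;-0.0115 -0.007 0 0 0 0;-0.0115 -0.007 0 0 0 0'; python3 -m pendant '0 -0.002 0 0 0 0;0 -0.004 0 0 0 0;0 -0.004 0 0 0 0'
```

```text
t: 14.52
eef_pos: [604.4, -153.1, 28.0]
eef_rot: [1.0, -0.019, -0.0, 0.001]
wrist_force: [-3.5, -11.7, -0.9]
opening: 63.6
t: 14.9
eef_pos: [604.5, -151.8, 28.1]
eef_rot: [1.0, -0.019, 0.0, 0.001]
wrist_force: [-5.1, -19.8, -0.3]
opening: 66.3
```

```bash
python3 -m pendant '0 0.004 0 0 0 0;0 0.0075 0 0 0 0;0 0.0075 -0.03 0 0 0;0 0.0075 -0.1 0 0 0;0 0.0075 -0.1 0 0 0'; python3 - <<'E'
import numpy as np
B=np.array([567.3,-211.2]);a=-0.0395
R=np.array([[np.cos(a),-np.sin(a)],[np.sin(a),np.cos(a)]])
print(B+R@[-70,57])
E
python3 go.py 499.6 -151.5 78 -0.0395
```

```text
t: 15.52
eef_pos: [606.4, -154.2, 81.4]
eef_rot: [1.0, -0.02, 0.002, 0.001]
wrist_force: [0.3, 0.4, 0.4]
opening: 64.1
[ 499.60551621 -151.4801803 ]
t 15.53 pos [ 606.4 -154.2   81.4] yaw -0.0392 F [0.3 0.4 0.4] T [ 0.05  0.02 -0.04] open 64.1
shift [-0.2137  0.003   0.0058] len mm 106.9 turn [ 0.002  -0.0088  0.0006]
```

```bash
python3 -m pendant '-0.1 0.001 0 0 0 0;-0.212 0.001 0 0 0 0;-0.212 0.001 0 0 0 0;-0.212 0.001 0 0 0 0' -1; python3 - <<'E'
from cell import r
from h import *
for n in('scene','top'):
    p=r.read_camera(n);pickle.dump(p,open(f'{n}6.pkl','wb'));cv2.imwrite(f'pics/{n}6.png',cv2.resize(p['img'][150:270,90:240] if n=='scene' else p['img'][110:230,270:390],None,fx=4,fy=4,interpolation=cv2.INTER_CUBIC))
E
python3 go.py 499.6 -151.5 28 -0.0395
```

```text
t: 16.02
eef_pos: [499.4, -150.4, 78.5]
eef_rot: [1.0, -0.02, 0.001, 0.0]
wrist_force: [0.5, -0.3, 1.3]
opening: 26.7
t 16.12 pos [ 499.9 -150.4   78.3] yaw -0.0391 F [0.2 0.5 0.3] T [-0.02  0.07 -0.02] open 18.8
shift [-0.0006  0.0022  0.1007] len mm 50.4 turn [ 0.0006 -0.0022  0.0008]
```

View pics/scene6.png

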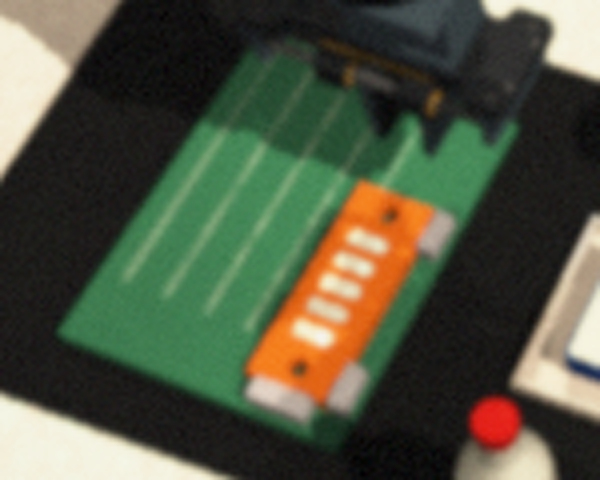

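View pics/top6.png

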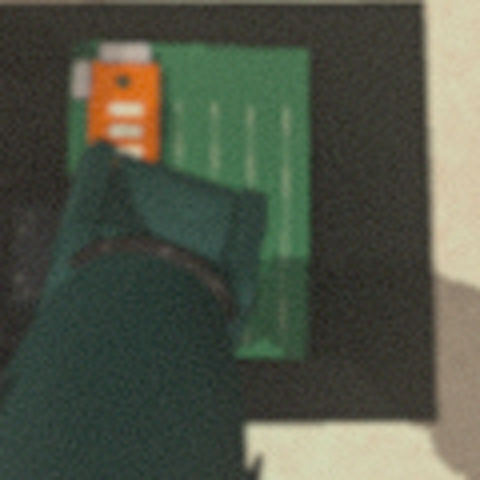

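Plate appears seated against all three stops. Quick number check, then a confirming end push.

```bash
python3 - <<'E'
from fit import *
p=pickle.load(open('scene6.pkl','rb'))
q,f=fit([p],'plate',[604.5,-155.6,-.0395],150,56,12,24);print(q,f)
B=np.array([567.6,-211.5]);a=-0.0395
R=np.array([[np.cos(a),-np.sin(a)],[np.sin(a),np.cos(a)]])
print('in board',R.T@(q[:2]-B),q[2]-a)
E
python3 -m pendant '0 0.001 0.05 0 0 0;0 0.001 0.098 0 0 0;0 0.001 0.1 0 0 0;0 0.001 0.1 0 0 0'; python3 -m pendant '0.01 0 0 0 0 0;0.02 0 0 0 0 0;0.024 0 0 0 0 0;0.024 0 0 0 0 0'
```

```text
[ 6.043432e+02 -1.572357e+02 -4.140000e-02] 17.66
in board [34.57165693 55.67295158] -0.001899999999999999
t: 16.62
eef_pos: [499.2, -150.8, 28.0]
eef_rot: [1.0, -0.02, -0.0, -0.0]
wrist_force: [0.2, -0.7, -0.2]
opening: 0.7
t: 17.12
eef_pos: [510.8, -151.2, 28.1]
eef_rot: [1.0, -0.02, 0.0, 0.0]
wrist_force: [-0.1, -0.1, -0.8]
opening: 0.5
```

```bash
python3 -m pendant '0.002 0 0 0 0 0;0.004 0 0 0 0 0;0.004 0 0 0 0 0'; python3 -m pendant '0.002 0 0 0 0 0;0.004 0 0 0 0 0;0.004 0 0 0 0 0'
```

```text
t: 17.5
eef_pos: [512.3, -151.2, 28.0]
eef_rot: [1.0, -0.02, -0.0, -0.0]
wrist_force: [-2.4, -0.6, 0.9]
opening: 0.5
t: 17.88
eef_pos: [512.4, -151.1, 27.7]
eef_rot: [1.0, -0.02, -0.002, -0.0]
wrist_force: [-13.5, -1.7, 10.5]
opening: 0.5
```

Firm stop at 13.5 N without plate motion: seated. Backing off for a fresh grip.

```bash
python3 -m pendant '-0.01 0 0 0 0 0;-0.02 0 0 0 0 0;-0.02 0 -0.04 0 0 0;-0.02 0 -0.1 0 0 0;-0.02 0 -0.1 0 0 0' 0.5; python3 -m pendant '0 0 0 0 0 0'; python3 go.py 603.9 -157.1 77 -0.0395
```

```text
t: 18.5
eef_pos: [505.8, -151.4, 79.8]
eef_rot: [1.0, -0.02, 0.002, 0.001]
wrist_force: [-0.0, 0.7, -0.4]
opening: 47.5
t: 18.62
eef_pos: [504.3, -150.9, 77.6]
eef_rot: [1.0, -0.02, -0.0, -0.0]
wrist_force: [-0.2, 0.0, 0.1]
opening: 57.7
t 18.62 pos [ 504.3 -150.9   77.6] yaw -0.0394 F [-0.2  0.   0.1] T [0.01 0.02 0.02] open 57.7
shift [0.1995 0.0046 0.0013] len mm 99.8 turn [-0.0001  0.      0.0002]
```

```bash
python3 -m pendant '0.1 0.0045 0 0 0 0;0.2 0.0045 0 0 0 0;0.2 0.0045 0 0 0 0;0.2 0.0045 0 0 0 0;0.2 0.0045 0 0 0 0'; python3 go.py 603.9 -157.1 27.8 -0.0395
```

```text
t: 19.25
eef_pos: [603.0, -157.0, 77.4]
eef_rot: [1.0, -0.02, -0.001, -0.0]
wrist_force: [-0.5, 0.1, -0.4]
opening: 68.0
t 19.25 pos [ 603.  -157.    77.4] yaw -0.0396 F [-0.5  0.1 -0.4] T [-0.02  0.01 -0.02] open 68.0
shift [0.0019 0.0002 0.0992] len mm 49.6 turn [-0.0008  0.0029 -0.0002]
```

```bash
python3 -m pendant '0.0015 0 0.05 0 0 0;0.0015 0 0.09 0 0 0;0.0015 0 0.099 0 0 0;0.0015 0 0.099 0 0 0;0.0015 0 0.099 0 0 0'; python3 go.py 603.9 -157.1 27.8 -0.0395; python3 -m pendant '0 0 0 0 0 0;0 0 0 0 0 0;0 0 0 0 0 0;0 0 0 0 0 0' -1 30;  python3 go.py 603.9 -157.1 27.8 -0.0395
```

```text
t: 19.88
eef_pos: [605.5, -157.3, 29.2]
eef_rot: [1.0, -0.02, 0.0, 0.0]
wrist_force: [0.0, 0.1, -0.1]
opening: 68.5
t 19.88 pos [ 605.5 -157.3   29.2] yaw -0.0394 F [ 0.   0.1 -0.1] T [0.02 0.01 0.07] open 68.5
shift [-0.0032 -0.0003  0.0028] len mm 2.1 turn [ 0.0003 -0.0015  0.0002]
t: 20.38
eef_pos: [605.4, -157.3, 29.0]
eef_rot: [1.0, -0.02, 0.0, 0.0]
wrist_force: [-1.5, 0.5, 6.5]
opening: 55.3
t 20.38 pos [ 605.4 -157.3   29. ] yaw -0.0394 F [-1.5  0.5  6.5] T [0.13 0.24 0.  ] open 55.3
shift [-0.0031 -0.0002  0.0024] len mm 2.0 turn [ 0.0002 -0.0009  0.0003]
```

```bash
python3 -m pendant '0 0 -0.02 0 0 0;0 0 -0.06 0 0 0;0 0 -0.11 0 0 0;0 0 -0.16 0 0 0;0 0 -0.16 0 0 0'; python3 -m pendant '0 0 0 0 0 0;0 0 0 0 0 0'; python3 go.py 558.1 250.6 109 -0.105
```

```text
t: 21.0
eef_pos: [606.5, -157.5, 111.3]
eef_rot: [1.0, -0.02, 0.002, 0.001]
wrist_force: [0.9, -0.1, -3.0]
opening: 55.9
t: 21.25
eef_pos: [604.5, -157.0, 107.6]
eef_rot: [1.0, -0.02, -0.001, -0.0]
wrist_force: [0.8, 0.5, -1.9]
opening: 55.8
t 21.25 pos [ 604.5 -157.   107.6] yaw -0.0395 F [ 0.8  0.5 -1.9] T [ 0.01 -0.    0.03] open 55.8
shift [-0.1249 -0.8109 -0.0023] len mm 410.2 turn [-0.0007  0.0028  0.1252]
```

```bash
python3 -m pendant '-0.02 -0.06 0 0 0 0.025;-0.04 -0.15 0 0 0 0.05;-0.06 -0.25 0 0 0 0.075;-0.08 -0.35 0 0 0 0.1;-0.09 -0.45 0 0 0 0.125'; python3 go.py 558.1 250.6 108 -0.105
```

```text
t: 21.88
eef_pos: [568.1, 70.9, 107.8]
eef_rot: [0.999, -0.053, -0.001, 0.0]
wrist_force: [0.4, -0.0, -1.3]
opening: 55.8
t 21.88 pos [568.1  70.9 107.8] yaw -0.1055 F [ 0.4 -0.  -1.3] T [ 0.01 -0.   -0.04] open 55.8
shift [-0.0577 -0.3553 -0.0004] len mm 180.0 turn [ 0.0004  0.0025 -0.001 ]
```

```bash
python3 -m pendant '-0.015 -0.09 0 0 0 0;-0.03 -0.18 0 0 0 0;-0.045 -0.27 0 0 0 0;-0.057 -0.335 0 0 0 0;-0.0575 -0.354 0 0 0 0'; python3 -m pendant '0 0 0 0 0 0;0 0 0 0 0 0'; python3 - <<'E'
from cell import r
from fit import *
P=[]
for n in('scene','top'):
    p=r.read_camera(n);P.append(p);pickle.dump(p,open(f'{n}7.pkl','wb'));cv2.imwrite(f'pics/{n}7.png',cv2.resize(p['img'][200:330,260:410] if n=='scene' else p['img'][110:230,110:230],None,fx=4,fy=4,interpolation=cv2.INTER_CUBIC))
z=r.sense()['eef_pos'][2]-17; print(z)
for ps in([P[0]],): print(fit(ps,'plate',[557,250,-.105],150,56,z,z+12))
E
python3 go.py 558.1 250.6 108 -0.105
```

```text
t: 22.5
eef_pos: [558.4, 249.9, 107.8]
eef_rot: [0.999, -0.051, -0.001, 0.0]
wrist_force: [-0.2, 0.3, -2.3]
opening: 55.9
t: 22.75
eef_pos: [558.9, 247.4, 108.3]
eef_rot: [0.999, -0.053, -0.0, 0.0]
wrist_force: [1.2, 0.1, -1.3]
opening: 55.8
91.42844837223294
(array([ 5.624104e+02,  2.485897e+02, -1.060000e-01]), np.float64(626.04))
t 22.85 pos [559.  247.4 108.4] yaw -0.106 F [-0.1 -0.3 -1.6] T [0.03 0.04 0.01] open 55.7
shift [-0.0025 -0.0061  0.0009] len mm 3.3 turn [ 0.0004  0.0005 -0.0019]
```

View pics/scene7.png

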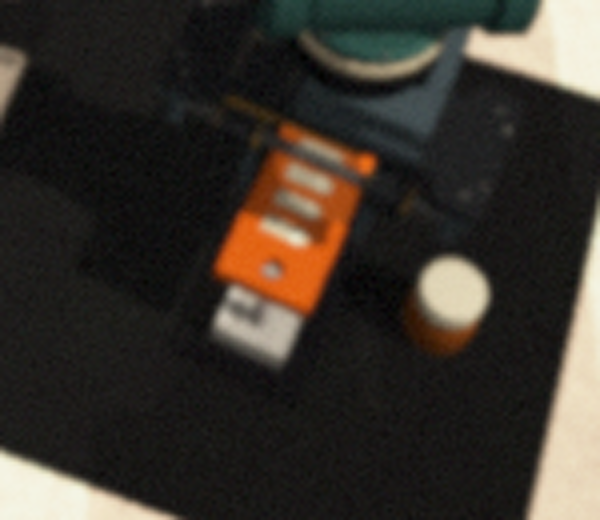

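View pics/top7.png

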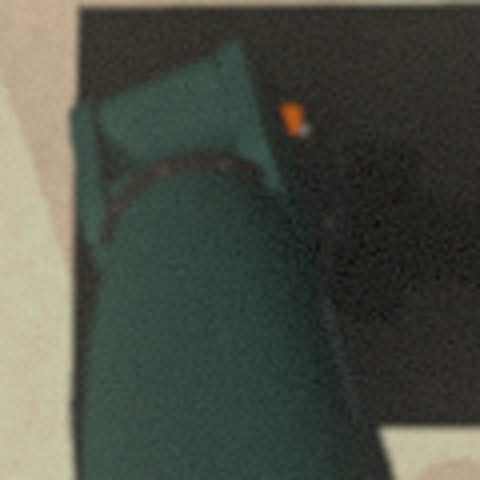

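```bash
python3 - <<'E'
from h import *
p=pickle.load(open('scene7.pkl','rb'))
z=103.4
im=ortho(p,z,500,680,190,310,.25)
cv2.imwrite('pics/o7.png',im)
o=cv2.cvtColor(im,cv2.COLOR_BGR2HSV)
# expected front edge
tc=np.array([559,247.4]);a=-.106
for L in(60,75): print(L,tc+L*np.array([np.cos(a),np.sin(a)]))
E
```

```text
60 [618.6632355  241.05190347]
75 [633.57904438 239.46487934]
```

View pics/o7.png

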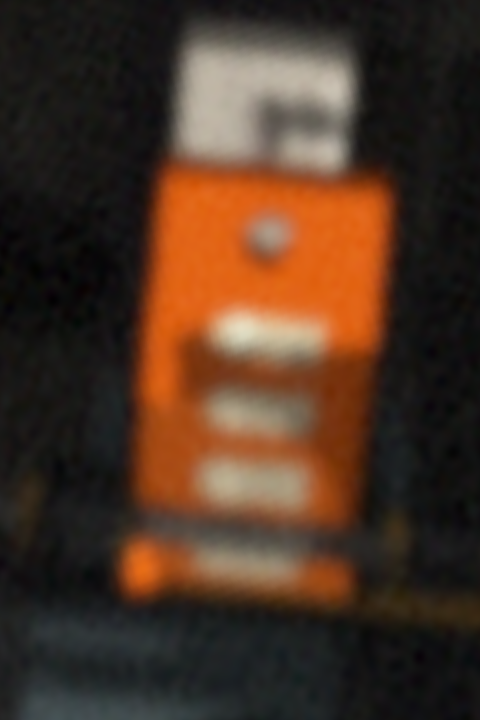

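```bash
cat > front.py <<'E'
from fit import *
def front(p,x0,z,vmin,L=150,W=56,yaw=None):
    uv=proj(p,box(*x0,L,W,z,z+12)); u0=int(uv[:,0].min()-9);u1=int(uv[:,0].max()+9);v1=int(uv[:,1].max()+9)
    roi=(u0,vmin,u1,v1); im=p['img'][vmin:v1,u0:u1].astype(float); d=im[...,2]-im[...,1]
    f=np.clip((d-10)/60,0,1)
    m=(f>.5).astype(np.uint8); m=cv2.morphologyEx(cv2.copyMakeBorder(m,9,9,9,9,cv2.BORDER_REPLICATE),cv2.MORPH_CLOSE,np.ones((9,9)))[9:-9,9:-9]
    f=np.maximum(f,cv2.erode(m,np.ones((3,3)),iterations=1))
    # keep largest component (amber jar etc.)
    n,lab,st,_=cv2.connectedComponentsWithStats(m); k=1+np.argmax(st[1:,4]); f=f*(cv2.dilate((lab==k).astype(np.uint8),np.ones((5,5)))>0)
    loss=lambda q:((render(p,box(q[0],q[1],yaw if yaw is not None else q[2],L,W,z,z+12),roi)-f)**2).sum()
    s=minimize(loss,x0,method='Nelder-Mead',options=dict(initial_simplex=[x0,np.add(x0,[4,0,0]),np.add(x0,[0,4,0]),np.add(x0,[0,0,.05])],xatol=1e-2,fatol=1e-3))
    return s.x.round(3),s.fun
E
python3 - <<'E'
from front import *
p=pickle.load(open('scene7.pkl','rb'))
for v in(258,260,262):print(v,front(p,[558,248,-.106],91.4,v), front(p,[558,248,-.106],91.4,v,yaw=-.106))
p=pickle.load(open('scene6.pkl','rb'))
print(front(p,[604,-157,-.04],12,205),front(p,[604,-157,-.04],12,225,yaw=-.0395))
p=pickle.load(open('scene5.pkl','rb'));print(front(p,[604,-157,-.04],12,234,yaw=-.0395))
E
```

```text
258 (array([ 5.59361e+02,  2.51962e+02, -1.56000e-01]), np.float64(12.003050026147282)) (array([ 5.58913e+02,  2.49675e+02, -1.12000e-01]), np.float64(14.234316225560468))
260 (array([ 5.59266e+02,  2.52197e+02, -1.56000e-01]), np.float64(10.11095789869034)) (array([ 5.59123e+02,  2.49924e+02, -1.03000e-01]), np.float64(11.803819493946746))
262 (array([ 5.59360e+02,  2.52012e+02, -1.45000e-01]), np.float64(8.03339539865667)) (array([ 5.59049e+02,  2.50085e+02, -1.32000e-01]), np.float64(9.076810647767958))
(array([ 6.03952e+02, -1.57020e+02, -4.90000e-02]), np.float64(13.281891373675393)) (array([ 6.03743e+02, -1.57174e+02, -4.70000e-02]), np.float64(8.959754996730798))
(array([ 6.03920e+02, -1.57588e+02, -1.50000e-02]), np.float64(5.375088236335602))
```

```bash
python3 -m pendant '-0.001 -0.0043 0.02 0 0 0;-0.001 -0.0043 0.04 0 0 0;-0.001 -0.0043 0.058 0 0 0;-0.001 -0.0043 0.058 0 0 0;-0.001 -0.0043 0.058 0 0 0';python3 -m pendant '0 0 0 0 0 0'; python3 - <<'E'
from cell import r
from h import *
p=r.read_camera('scene');pickle.dump(p,open('scene8.pkl','wb'))
s=r.sense();z=s['eef_pos'][2]-17+12
im=ortho(p,z,500,680,190,310,.25);cv2.imwrite('pics/o8.png',im)
cv2.imwrite('pics/o8b.png',ortho(p,26,500,680,190,310,.25))
cv2.imwrite('pics/o0b.png',ortho(pickle.load(open('scene0.pkl','rb')),26,460,660,190,310,.25))
cv2.imwrite('pics/o0t.png',ortho(pickle.load(open('scene0.pkl','rb')),56,460,660,190,310,.25))
E
python3 go.py 558 250 79 -0.105
```

```text
t: 23.48
eef_pos: [558.8, 250.7, 79.6]
eef_rot: [0.999, -0.052, -0.0, 0.0]
wrist_force: [0.2, 0.4, -2.1]
opening: 55.7
t: 23.6
eef_pos: [558.9, 250.7, 79.9]
eef_rot: [0.999, -0.052, 0.0, -0.0]
wrist_force: [-0.3, 0.2, -1.2]
opening: 55.8
t 23.65 pos [558.9 250.7  79.9] yaw -0.1048 F [-0.  -0.1 -0.9] T [ 0.04  0.03 -0.01] open 55.5
shift [-0.0016  0.0017  0.0017] len mm 1.5 turn [-0.0005 -0.0009  0.0004]
```

View pics/o8.png

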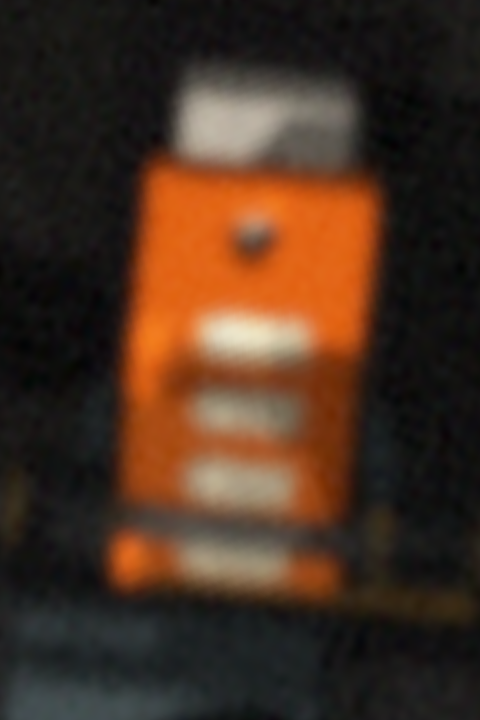

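View pics/o0t.png

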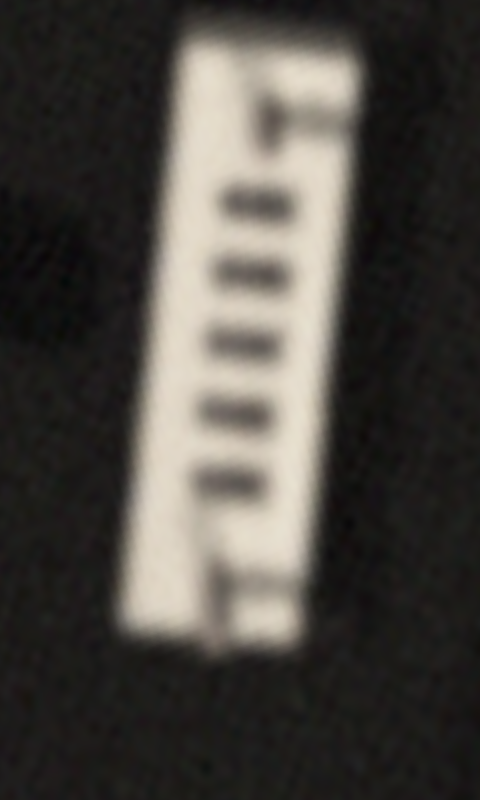

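```bash
python3 -m pendant '0 0.0032 0 0 0 0;0 0.0032 0.006 0 0 0;0 0.0032 0.012 0 0 0;0 0.0032 0.012 0 0 0'; python3 -m pendant '0 0 0.004 0 0 0;0 0 0.004 0 0 0;0 0 0.008 0 0 0;0 0 0.008 0 0 0';python3 go.py 558 249 68 -0.105
```

```text
t: 24.15
eef_pos: [558.3, 249.0, 73.2]
eef_rot: [0.999, -0.052, -0.0, 0.0]
wrist_force: [-1.0, -0.1, -1.7]
opening: 55.5
t: 24.65
eef_pos: [558.5, 249.0, 69.4]
eef_rot: [0.999, -0.052, -0.0, 0.0]
wrist_force: [0.7, -0.1, -1.7]
opening: 55.7
t 24.65 pos [558.5 249.   69.4] yaw -0.1048 F [ 0.7 -0.1 -1.7] T [ 0.01 -0.05 -0.  ] open 55.7
shift [-0.0009  0.0001  0.0028] len mm 1.5 turn [0.0002 0.0003 0.0003]
```

```bash
python3 -m pendant '0 0 0.004 0 0 0;0 0 0.008 0 0 0;0 0 0.008 0 0 0';python3 -m pendant '0 0 0.004 0 0 0;0 0 0.008 0 0 0;0 0 0.008 0 0 0'; python3 go.py 558 249 46 -0.105
```

```text
t: 25.02
eef_pos: [558.4, 249.0, 65.3]
eef_rot: [0.999, -0.052, -0.0, 0.0]
wrist_force: [0.2, -0.5, -1.6]
opening: 55.7
t: 25.4
eef_pos: [558.4, 249.0, 61.3]
eef_rot: [0.999, -0.052, -0.0, 0.0]
wrist_force: [0.3, -0.7, -1.8]
opening: 56.1
t 25.4 pos [558.4 249.   61.3] yaw -0.1048 F [ 0.3 -0.7 -1.8] T [0.08 0.06 0.09] open 56.1
shift [-0.0008 -0.      0.0307] len mm 15.3 turn [0.0003 0.0006 0.0003]
```

```bash
python3 -m pendant '0 0 0.006 0 0 0;0 0 0.012 0 0 0;0 0 0.018 0 0 0;0 0 0.018 0 0 0';python3 -m pendant '0 0 0.006 0 0 0;0 0 0.012 0 0 0;0 0 0.012 0 0 0'; python3 go.py 558 249 43 -0.105
```

```text
t: 25.9
eef_pos: [558.3, 249.0, 52.2]
eef_rot: [0.999, -0.052, -0.0, 0.0]
wrist_force: [0.1, 0.4, -1.8]
opening: 55.9
t: 26.28
eef_pos: [558.4, 249.0, 46.2]
eef_rot: [0.999, -0.052, -0.0, 0.0]
wrist_force: [-0.2, 0.8, -2.0]
opening: 55.4
t 26.27 pos [558.4 249.   46.2] yaw -0.1049 F [-0.2  0.8 -2. ] T [ 0.06 -0.03  0.06] open 55.4
shift [-0.0007 -0.      0.0065] len mm 3.3 turn [0.0004 0.0008 0.0002]
```

```bash
python3 -m pendant '0 0 0.003 0 0 0;0 0 0.005 0 0 0;0 0 0.005 0 0 0';python3 -m pendant '0 0 0.002 0 0 0;0 0 0.003 0 0 0;0 0 0.003 0 0 0'; python3 - <<'E'
from cell import r
from h import *
p=r.read_camera('scene');pickle.dump(p,open('scene9.pkl','wb'));cv2.imwrite('pics/s9.png',cv2.resize(p['img'][200:330,260:410],None,fx=4,fy=4,interpolation=cv2.INTER_CUBIC))
E
python3 go.py 558 249 43 -0.105
```

```text
t: 26.65
eef_pos: [558.5, 249.0, 44.0]
eef_rot: [0.999, -0.052, -0.0, 0.0]
wrist_force: [0.6, -0.8, -2.0]
opening: 55.8
t: 27.02
eef_pos: [558.6, 249.1, 43.0]
eef_rot: [0.999, -0.052, -0.0, 0.0]
wrist_force: [-3.5, -2.0, 7.3]
opening: 55.7
t 27.07 pos [558.6 249.1  43. ] yaw -0.1049 F [-2.3 -1.1  7.4] T [-0.26  0.5   0.04] open 55.8
shift [-0.0012  0.0003  0.    ] len mm 0.6 turn [-0.     -0.      0.0003]
```

View pics/s9.png

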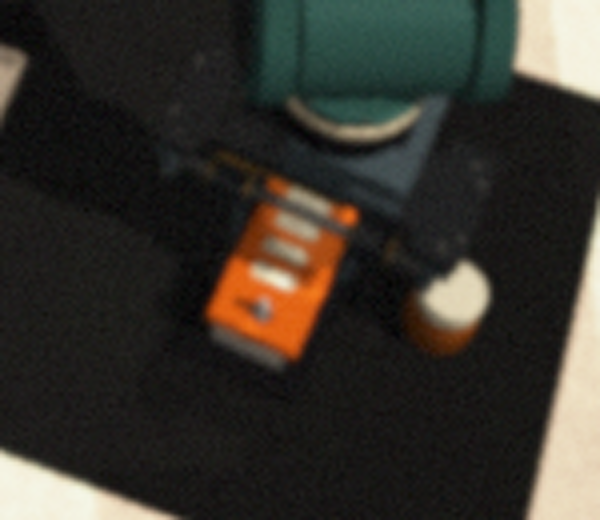

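Pin protrudes through the front hole (262,308); contact came at the predicted height (TCP 43.0, ~8 N). Press slightly, release, withdraw straight up.

```bash
python3 -m pendant '0 0 0.0015 0 0 0;0 0 0.0015 0 0 0'; python3 -m pendant '0 0 0 0 0 0;0 0 0 0 0 0;0 0 0 0 0 0' 0.5; python3 -m pendant '0 0 -0.02 0 0 0;0 0 -0.06 0 0 0;0 0 -0.15 0 0 0;0 0 -0.25 0 0 0;0 0 -0.25 0 0 0'; python3 go.py 500 -20 260 -0.105
```

```text
t: 27.32
eef_pos: [558.6, 249.1, 43.0]
eef_rot: [0.999, -0.052, -0.0, 0.0]
wrist_force: [-8.8, -3.9, 20.9]
opening: 55.8
t: 27.7
eef_pos: [558.6, 249.0, 41.7]
eef_rot: [0.999, -0.052, -0.0, 0.0]
wrist_force: [-0.6, -0.7, -0.1]
opening: 68.4
t: 28.32
eef_pos: [560.8, 250.0, 172.2]
eef_rot: [0.999, -0.052, 0.003, -0.002]
wrist_force: [0.9, -0.3, 0.2]
opening: 68.5
t 28.32 pos [560.8 250.  172.2] yaw -0.1048 F [ 0.9 -0.3  0.2] T [ 0.04  0.04 -0.02] open 68.5
shift [-0.0633  0.5491 -0.1779] len mm 290.3 turn [-0.0069 -0.013   0.0004]
```

```bash
python3 -m pendant '0 0 -0.18 0 0 0;-0.06 0.5 -0.18 0 0 0;-0.06 0.5 -0.18 0 0 0;-0.06 0.5 -0.18 0 0 0;-0.06 0.5 -0.18 0 0 0'; python3 -m pendant '0 0 0 0 0 0;0 0 0 0 0 0'; python3 - <<'E'
from cell import r
from fit import *
P=[]
for n in('scene','top'):
    p=r.read_camera(n);P.append(p);pickle.dump(p,open(f'{n}10.pkl','wb'));cv2.imwrite(f'pics/{n}10.png',cv2.resize(p['img'][140:330,80:420] if n=='scene' else p['img'][90:240,120:400],None,fx=2.3,fy=2.3))
for ps in([P[0]],[P[1]]):
  for z in(26,30): print(z,*fit(ps,'plate',[558,250,-.105],150,56,z,z+12))
for l in('bottle','jar','cup'):
  for p in P:
    R=np.array(p['R']);t=np.array(p['t'])
    print(l,[np.round(R.T@(np.array(d['point'])-t),1) for d in r.landmark_of(l,p)[:1]])
E
python3 go.py 500 -20 260
```

```text
t: 28.95
eef_pos: [502.3, 5.1, 257.0]
eef_rot: [0.999, -0.052, 0.0, 0.0]
wrist_force: [1.2, -0.3, 0.8]
opening: 68.3
t: 29.2
eef_pos: [503.3, 6.9, 256.6]
eef_rot: [0.999, -0.053, 0.0, -0.0]
wrist_force: [0.3, -0.2, 0.1]
opening: 68.5
26 [ 5.576486e+02  2.503054e+02 -1.046000e-01] 36.12
30 [ 5.591612e+02  2.502390e+02 -1.036000e-01] 32.44
26 [ 5.579089e+02  2.512221e+02 -1.034000e-01] 2.21
30 [ 5.572063e+02  2.505121e+02 -1.043000e-01] 2.3
bottle [array([711.9,  10.2,  -1.4])]
bottle [array([704.7,   8.9,  -2.4])]
jar [array([571.2, 341.5,  -1.2])]
jar [array([567.6, 344.9,   7.5])]
cup [array([424.4,  13.7,   3.6])]
cup [array([559., 250.,  -1.])]
t 29.6 pos [503.3   7.3 256.3] yaw -0.1039 F [ 0.7 -0.2 -0.2] T [0.07 0.02 0.05] open 68.3
shift [-0.0009  0.055  -0.0074] len mm 27.7 turn [0. 0. 0.]
```

View pics/scene10.png

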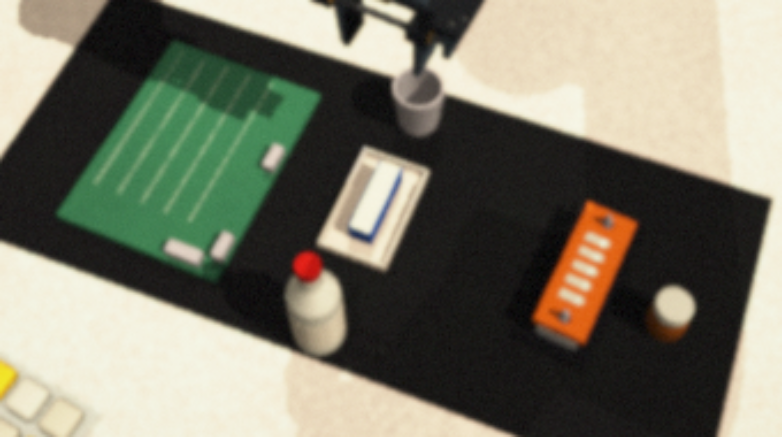

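View pics/top10.png

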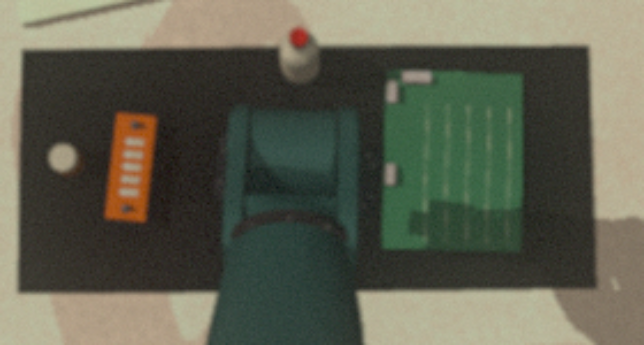

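The plate is on both pins and lies level on the mould. The buffer is flat in the tray, the bottle, jar and cup look unmoved, and the gripper is clear at z≈256 mm. Handing in.

```bash
python3 - <<'E'
from cell import r
print(r.job_done(), r.sense()['t'])
E
```

```text
the job is handed in; nothing more can be done
the job is handed in; nothing more can be done
```

I did the job in the order asked and handed it in at about 30 s.

- **Buffer:** the block went flat into the leftmost tray, between board and mould. The pictures taken afterwards show it still there.
- **Slide:** I gripped the plate lightly and slid it along the board without lifting it. I pressed it against the end stop and side stops at about 15–20 N and let go. I then pushed it against the side stops again with one finger, and against the end stop with the closed fingers. The end push met firm resistance (13.5 N) with the tool hardly moving.
- **Placing:** I gripped the plate afresh, lifted it straight up and lowered it over the pins with almost no side force. It touched down at the predicted height (tool at z 43.0 mm). I pressed with about 21 N before letting go and withdrawing straight up.
- **Final check:** the plate measures at about (558, 250–251) mm, yaw −0.104, against the mould's (558, 250.6) mm, −0.105. Both pins show through the holes. The bottle and jar are where they started, within the error of the measurements. The cup's position checks out from one camera only, because the arm hid it from the top camera.

**What disagreed:**
- Above the mould, the scene camera and the tool position differed by about 1–2 mm sideways, so I aimed between them, which worked.
- With the plate against the stops, the camera fit put it about 1.3 mm short of the side stops. I relied on the contact forces instead, as the camera calibration is only good to about 2 mm.
- The top camera's "cup" reading in the last check, at (559, 250) mm, is actually the mould, so I disregarded it.

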